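# Stow the bottles, drop the prop leg and hold the board frame upright

## Robot

A 6-joint arm with a two-finger parallel gripper is mounted at the origin on the work surface; the furniture and walls round the work are solid. World frame = base frame: x ahead of the robot, y to its left, z up, the work surface at z = 0. Lengths are in m, angles in rad, forces in N, time in s.
With the tool pointing down it reaches from about 0.35 to 0.85 m from the base axis. Payload 8.1 kg.
Tool frame: the origin (TCP) lies at the very end of the fingers, on their centre line; the grasp point (between the pads) lies 19 mm behind it; z points along the fingers, y is the line along which they close (so a half turn about z gives the same grasp; the last joint's range is limited). The gripper opens to 93 mm and grips with 3 to 60 N. Pads are 15 mm wide; open, the fingers measure 128 mm over their backs; the gripper's body (75 mm by 188 mm) begins 65 mm behind the grasp point.
Start: joints at [-0.085, 0.13, 1.488, -0, 1.523, -0.085], TCP at [0.6, 0, 0.185] pointing down, gripper open.
Joint ranges: [-2.96, 2.96], [-0.89, 2.26], [0.02, 2.5], [-1.34, 4.48], [0, 2.73], [-2.66, 2.66]. Speed limits (rad/s): [2.39, 2.39, 2.79, 3.14, 3.14, 3.14].

## Interface

Orientations are given as a rotation vector (axis times angle).
In Python, from plant import monitor, eyes, ticket gives the robot as it stands.
- The arm moves only by the tool arm_command, never from a script. Its argument "deltas" is a list that holds one entry, the list of rows, each a list of 6 numbers: the shift along the world's x, y, z in cm, then the turn, a rotation vector about the world's x, y, z in degrees. In form: [[[tx, ty, tz, rx, ry, rz], ...]]. A call has 1 to 12 rows; each row shifts and turns the commanded pose from where the row before left it; what a row does not reach is not made up. A row lasts 1/12 s, in which the tool goes at most 41.7 mm and 7.16 degrees, less where a joint would pass 70% of its speed; a pose out of reach is approached as far as the arm can. A call is refused whole if a number of a shift passes 4.17 or a number of a turn 7.16, either way. A call with a gripper value outside its range is refused whole. "gripper" is the opening, from -1 (shut) to 1 (fully open), set as the call begins (left out, the last holds). The fingers move at their own pace and stop on an object; "squeeze" is the grip in N (left out, the last holds). Time passes only in rows, so rows that do not move let the fingers close. It gives the time, the measured TCP pose, the force, the opening and the grip force at its end, in the units of the state.
- monitor.read_state(): the state, without advancing time (a new reading comes with each control period).
- eyes.read_camera(name): name is "scene" or "side" or "wrist"; returns the picture (400x640x3 uint8, blue, green, red); there is no depth.
- eyes.camera_model(name): a dict with "fx", "fy", "cx", "cy" (pixels), "rvec" (rotation vector, rad) and "tvec" (3), from world to camera coordinates, as OpenCV has them. Camera axes: x right, y down, z forward; pixel columns grow to the right and rows downward; lengths in m; the calibration is good to about 2 mm. A picture is of the moment at which its call begins: read the wrist's pose just before it. camera_model takes no time and is no camera call; for the wrist camera it gives the pose at the moment of the call.
- ticket.close_job(): hands the job in; it is judged then, once.
The state is a dict: "t": time; "q": joint angles; "dq": joint speeds; "joint_torque": joint torques, N m; "tool_pos": TCP position; "orientation": TCP orientation; "force": force on the tool from outside, world axes, zero at the start; "wrist_torque": the same for the moment, N m; "opening": finger opening in m; "gripper_force": force on a finger pad.
Only numpy, scipy, OpenCV 4.12 (cv2) and the standard library are available. Lean on these libraries where they do the work, as an engineer would, in place of code of your own. Each camera call takes 0.05 s, during which the arm holds its last target. There are 200 camera calls.

## Task

Get the board stand ready: put the solvent bottle and the small dropper bottle upright into the stand's two open cells, each right down in the cell that fits it, and let go of them. Then, while the board frame is still leaning back against its stops, flip its folded prop leg over the top and let it swing all the way down. Finally take the frame, bring it upright, and finish while still holding it upright and still, with the leg down but its foot not propping the frame; leave both bottles in their cells and do not knock over the bottles, the capacitor or the relay.

Things in the scene. Friction and masses are not known exactly. Their poses are not given: they have to be found in the camera images.
- stand: Board stand, fixed to the bench: dark steel base plate 97 (x) x 112 (y) x 4 mm, two open aluminium cells (32 mm high, 3 mm walls) on its front (-x) side, behind them the hub axle of the frame and two 102 mm high back stops. Origin: on the bench top straight below the middle of the axle. x points from the cells to the frame (roughly away from the robot), y along the axle (left), z up.
- large_cell (a point): Centre of the inner floor of the large cell, 3 mm above the bench. Inside 68 x 68 mm, walls parallel to the stand's x and y, rim 32 mm above the bench. In the stand's frame at (-83, +40, 3) mm. For the solvent bottle.
- small_cell (a point): Centre of the inner floor of the small cell, 3 mm above the bench. Inside 42 x 42 mm, rim 32 mm above the bench. In the stand's frame at (-88, -45, 3) mm. For the dropper bottle.
- solvent_bottle: Loose beige solvent bottle, round, 122 mm tall, 190 g: body 60 mm across up to 96 mm, neck about 38 mm across, white cap 52 mm across from 106 to 118 mm height, dome on top. Stands upright. Origin at the centre of its underside, z up its axis.
- flux_bottle: Loose small yellow dropper bottle, round, 90 mm tall, 40 g: body 31 mm across up to 56 mm, collar of the red cap 16 mm across from 56 to 72 mm, thin 6 mm spout above. Stands upright. Origin at the centre of its underside, z up its axis.
- frame (a joint): Lean of the board frame about the hub axle, rad: 0 = upright, positive = top leans back (stand's +x); starts on its back stops at 0.50. The hub turns freely, so the frame tips when not held; forward it would come to rest on the lowered leg's foot at about -0.10. Frame, board and leg together weigh about 0.6 kg.
- frame_hub (a point): Middle of the hub axle, 30 mm above the bench, in the stand's frame at (0, 0, 30) mm. The frame turns about the stand's y axis through it.
- top_bar (a point): Middle of the frame's round steel top bar, 12 mm in diameter, 120 mm long between the two uprights (along the stand's y), 190 mm from the hub axle. Free space of 40 mm below it down to the next cross bar and the board. The frame is 130 mm wide.
- leg (a joint): Prop leg on the right (-y) upright, rad: 0 = folded up, leaning 0.26 rad inward (towards +y) on its stop; it is straight up (dead centre) at 0.26, beyond that it falls outward (towards -y) by its own weight and swings down to its stop at 3.30, where it stays by its weight. It turns freely, in a plane parallel to the frame.
- leg_pivot (a point): Centre of the leg's pivot, 75 mm from the hub axle along the frame, 78 mm to the right (-y) of its middle and 14 mm in front of its plane. The pivot axis is square to the frame.
- leg_foot (a point): Middle of the leg's black rubber foot, a round bar 16 mm in diameter and 34 mm long square to the frame (along the pivot axis), 31 mm in front of the pivot and 90 mm from the pivot axis. About a newton moves it.
- capacitor: Bystander: standing round capacitor, 22 mm across, 39 mm tall. Origin at the centre of its underside.
- relay: Bystander: standing grey-white relay, 22 x 28 x 36 mm tall. Origin at the centre of its underside.
Not all that is in view belongs to the job. Of the things that look like the flux_bottle, take the one that is farthest from the robot's base at the start.

How it is judged:
By the outcome, as a careful person would: the job done as asked, in the order asked, and still so for the second after the job is handed in, while the arm keeps its last pose, push and grip.
It also fails if it takes over 61 s, if anything falls off the work surface, if the arm or the gripper's body presses on something with over 40 N, if the wrist force passes 120 N, or if a joint passes its speed limit or range.

## Working session

There is one attempt and no reset: what is moved stays moved. The work goes in short steps, Python scripts to look and compute and a tool call to move; the robot and the scene stay as the last step left them, time stands still between calls to the robot, and variables do not carry over. Pictures are saved under pics/ and viewed, at most 10 in all, crops included, and the job is handed in when it is done.

Besides the shell and the picture viewer there is one more tool, called after "Request:" as name(argument=value, ...) on one line, values as JSON. arm_command: Moves the arm, as the interface text tells. Its arguments: {"type":"object","properties":{"deltas":{"type":"array"},"gripper":{"type":"number"},"squeeze":{"type":"number"}},"required":["deltas"]}

```bash
mkdir -p pics; ls; cat > h.py <<'E'
import numpy as np, cv2, sys
from plant import monitor, eyes, ticket
def cam(n):
    m=eyes.camera_model(n); R=cv2.Rodrigues(np.array(m["rvec"],float))[0]; t=np.array(m["tvec"],float).ravel()
    return m,R,t
def ray(M,u,v):
    m,R,t=M
    return -R.T@t, R.T@np.array([(u-m["cx"])/m["fx"],(v-m["cy"])/m["fy"],1])
def onz(M,u,v,z):
    c,d=ray(M,u,v); return c+d*(z-c[2])/d[2]
def proj(M,p):
    m,R,t=M; q=(R@np.atleast_2d(p).T).T+t
    return np.c_[q[:,0]/q[:,2]*m["fx"]+m["cx"], q[:,1]/q[:,2]*m["fy"]+m["cy"]]
def tri(a,b):
    A=np.zeros((3,3));B=np.zeros(3)
    for c,d in (a,b):
        d=d/np.linalg.norm(d);P=np.eye(3)-np.outer(d,d);A+=P;B+=P@c
    return np.linalg.solve(A,B)
E
python3 - <<'E'
from h import *
for n in ("scene","side"):
    cv2.imwrite(f"pics/{n}0.png",eyes.read_camera(n)); M=cam(n); print(n,M[0],-M[1].T@M[2])
s=monitor.read_state(); print(s)
E
```

```text
pics
scene {'fx': 490.4653591792423, 'fy': 490.4653591792423, 'cx': 310.7771524812808, 'cy': 195.26207888687716, 'rvec': array([ 2.12569411, -0.62364068,  0.29728604]), 'tvec': array([-0.34340662,  0.19663919,  1.07322356])} [-0.10108522 -0.82598224  0.78481781]
side {'fx': 475.0214165542896, 'fy': 475.0214165542896, 'cx': 312.5249238265906, 'cy': 201.24479970367202, 'rvec': array([ 2.44217677,  0.62086518, -0.20725135]), 'tvec': array([-0.26223245, -0.11937915,  1.26084706])} [ 0.63577815 -0.61386194  0.94430515]
{'t': 0.1, 'q': array([-8.53982574e-02,  1.31050340e-01,  1.48916368e+00, -5.96972263e-06,
        1.52299233e+00, -8.54126802e-02]), 'dq': array([-0.00040841, -0.00223557, -0.00234169, -0.00040207, -0.00043366,
       -0.00135646]), 'joint_torque': array([ 2.89806376e-03, -5.61339462e+01, -4.93095982e+01,  7.72326719e-02,
        2.89617141e-02, -2.83941080e-05]), 'tool_pos': array([5.99440253e-01, 6.88433318e-05, 1.83717150e-01]), 'orientation': array([-2.22055481e+00, -2.22058748e+00,  1.63946595e-03]), 'force': array([ 0.33744136,  0.77875602, -0.27241334]), 'wrist_torque': array([-0.01078333, -0.02459113,  0.0011993 ]), 'gripper_force': 0.0, 'opening': 0.09292605993633768}
```

View pics/scene0.png

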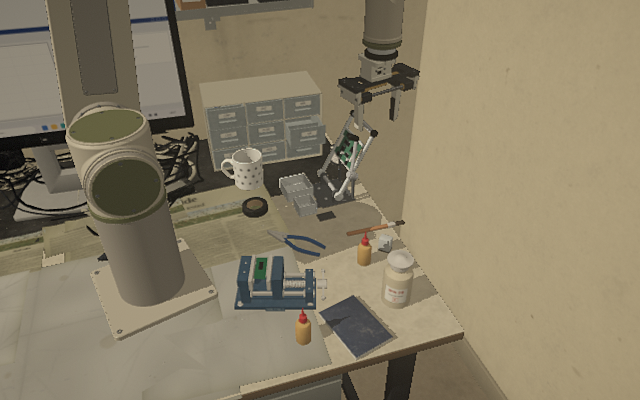

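View pics/side0.png

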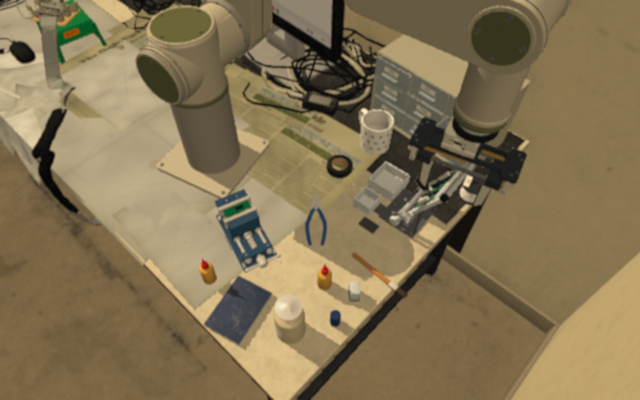

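Scene view: flux candidates at (365,250) and (303,328), solvent bottle (397,280), relay (385,243), and stand cells around (298,193) with the frame to their right at (350,160). Side view: flux (324,278) and decoy (207,271), solvent (289,318), capacitor (335,318), relay (354,292), cells (382,185).

```bash
python3 - <<'E'
from h import *
A=cam("scene");B=cam("side")
I=cv2.imread("pics/scene0.png");J=cv2.imread("pics/side0.png")
print("decoy~",onz(B,207,280,0.0),"relay top",onz(B,354,287,.036),"cap top",onz(B,335,313,.039))
# red caps
for M,im,n in((A,I,"A"),(B,J,"B")):
    h=cv2.cvtColor(im,cv2.COLOR_BGR2HSV)
    for nm,lo,hi in(("red",(0,190,90),(6,255,255)),("red2",(174,150,80),(180,255,255)),("yel",(10,150,120),(22,255,255)),("white",(0,0,175),(180,60,255))):
        k=cv2.inRange(h,lo,hi); N,l,s,c=cv2.connectedComponentsWithStats(k)
        for i in range(1,N):
            if s[i,4]>25 and s[i,1]>200-20: print(n,nm,s[i],c[i].round(1))
print("solv base-ish",tri(ray(A,397,292),ray(B,289,324)),"cap",tri(ray(A,400,261),ray(B,288,306)))
print("flux",tri(ray(A,365,241),ray(B,324.5,270)))
print("cellcorners side z32:",[onz(B,u,v,.032).round(3) for u,v in((382,162),(409,178),(369,186),(394,199))])
E
python3 - <<'E'
import cv2
I=cv2.imread("pics/scene0.png")[80:240,250:420];J=cv2.imread("pics/side0.png")[140:260,330:500]
a=cv2.resize(I,None,fx=2.3,fy=2.3,interpolation=2);b=cv2.resize(J,(391,276),interpolation=2)
import numpy as np
c=np.zeros((max(a.shape[0],b.shape[0]),a.shape[1]+b.shape[1],3),'uint8');c[:a.shape[0],:a.shape[1]]=a;c[:b.shape[0],a.shape[1]:]=b
cv2.imwrite("pics/crop0.png",c);print(c.shape)
E
```

```text
decoy~ [ 0.20016238 -0.30479526  0.        ] relay top [ 0.49720827 -0.1827677   0.036     ] cap top [ 0.48887556 -0.25434453  0.039     ]
A white [379 236  11   6  38] [383.6 238.3]
A white [387 250  27  18 250] [397.9 260.2]
A white [317 280   9   6  38] [321.2 282.4]
A white [384 284  13  18 111] [388.9 293. ]
A white [334 332  22  28  47] [344.  345.4]
B red [202 262   6   7  32] [204.3 264.8]
B red [322 267   6   8  34] [324.6 270.4]
B yel [353 253  36  31 165] [371.3 268.5]
B yel [199 263  15  21 177] [206.9 272.8]
B yel [318 269  13  19 175] [324.1 278.5]
B white [428 182  22  22  80] [439.9 192.5]
B white [349 283  11  11  96] [354.2 287.8]
B white [277 303   9   6  37] [280.9 305.5]
solv base-ish [ 0.41616298 -0.31603841  0.02196274] cap [ 0.41689633 -0.31358094  0.10725697]
flux [ 0.43011156 -0.18891758  0.06000932]
cellcorners side z32: [array([0.409, 0.167, 0.032]), array([0.488, 0.151, 0.032]), array([0.412, 0.08 , 0.032]), array([0.481, 0.073, 0.032])]
(368, 782, 3)
```

View pics/crop0.png

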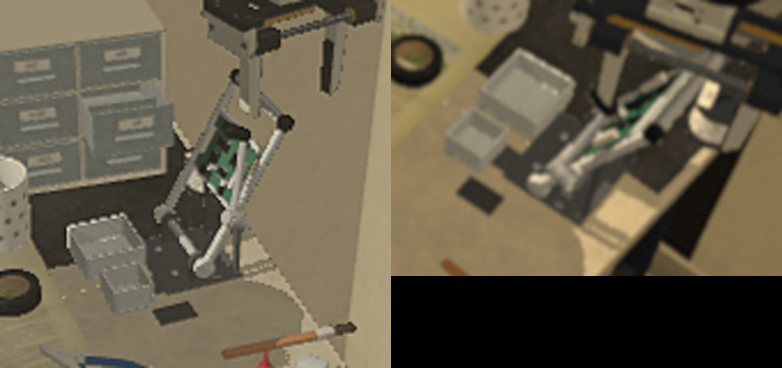

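Crop: in side pixels the large-cell rim corners are about (386,161), (410,174), (393,199), (369,180), and the small-cell rim corners (366,186), (381,194), (368,213), (353,203). The frame leans back to the right, with the leg's foot near side (442,197).

```bash
python3 - <<'E'
from h import *
A=cam("scene");B=cam("side")
L=np.array([onz(B,u,v,.032)[:2] for u,v in((386.1,160.9),(410,173.9),(392.6,198.7),(368.7,180))])
S=np.array([onz(B,u,v,.032)[:2] for u,v in((366.5,186.5),(380.9,194.3),(367.8,213),(353.5,203))])
print(L.round(3),L.mean(0),S.round(3),S.mean(0))
d=L.mean(0)-S.mean(0); # stand frame (5,85)
yaw=np.arctan2(d[1],d[0])-np.arctan2(85,5);print("dist",np.linalg.norm(d),"yaw deg",np.degrees(yaw))
# scene view: rim corners of cells in crop px/2.3+ (250,80)
f=lambda x,y:(250+x/2.3,80+y/2.3)
P=[f(68,228),f(128,213),f(146,256),f(100,272),f(152,300),f(110,308)]
for p in P: print(onz(A,*p,.032).round(3))
I=cv2.imread("pics/scene0.png");h=cv2.cvtColor(I,cv2.COLOR_BGR2HSV)
for (x,y) in ((365,241),(303,316)): print(h[y-4:y+4,x])
E
```

```text
[[0.416 0.175]
 [0.486 0.164]
 [0.478 0.072]
 [0.403 0.097]] [0.44565906 0.12714048] [[0.407 0.076]
 [0.448 0.071]
 [0.443 0.006]
 [0.401 0.016]] [0.42459104 0.04229022]
dist 0.08742670293977442 yaw deg -10.577876167662014
[0.411 0.167 0.032]
[0.487 0.155 0.032]
[0.457 0.067 0.032]
[0.398 0.069 0.032]
[ 0.419 -0.006  0.032]
[0.373 0.007 0.032]
[[  2 184 151]
 [  2 172 147]
 [  2 164 160]
 [  2 165 186]
 [  2 166 177]
 [  2 169 139]
 [  2 171 140]
 [  1 172 138]]
[[  5 158 124]
 [  2 179 117]
 [  2 174 117]
 [  2 163 122]
 [  2 169 151]
 [  2 166 178]
 [  2 165 176]
 [  2 167 151]]
```

Request:
arm_command(deltas=[[[-2.4, -2.7, -0.3, 0, 0, -1.5], [-2.4, -2.7, -0.3, 0, 0, -1.5], [-2.4, -2.7, -0.3, 0, 0, -1.5], [-2.4, -2.7, -0.3, 0, 0, -1.5], [-2.4, -2.7, -0.3, 0, 0, -1.5], [-2.4, -2.7, -0.3, 0, 0, -1.5], [-2.4, -2.7, -0.3, 0, 0, -1], [0, 0, 0, 0, 0, 0], [0, 0, 0, 0, 0, 0]]], gripper=0.08)

```text
t: 0.85
tool_pos: [0.4307, -0.1902, 0.1632]
orientation: [-2.41, -2.015, 0.0]
force: [0.6, 0.2, -0.8]
opening: 0.0504
gripper_force: 0.0
```

```bash
python3 - <<'E'
from h import *
s=monitor.read_state();print(s["t"],s["tool_pos"],s["orientation"],s["opening"])
W=cam("wrist");np.savez("w1.npz",R=W[1],t=W[2]);print(W[0],-W[1].T@W[2])
w=eyes.read_camera("wrist");a=eyes.read_camera("scene");b=eyes.read_camera("side")
for n,i in(("w1",w),("scene1",a),("side1",b)):cv2.imwrite(f"pics/{n}.png",i)
c=np.zeros((600,800,3),'uint8')
c[:250,:400]=cv2.resize(w,(400,250))
c[250:600,:350]=cv2.resize(a[90:230,260:400],(350,350),interpolation=2)
c[150:600,350:]=cv2.resize(b[130:230,350:450],(450,450),interpolation=2)
cv2.imwrite("pics/comp1.png",c)
E
```

```text
0.85 [ 0.43071038 -0.19015456  0.16321291] [-2.40985977e+00 -2.01457432e+00  3.66313159e-04] 0.05036651015262058
{'fx': 333.5133001406221, 'fy': 333.5133001406221, 'cx': 325.90587830418553, 'cy': 196.27859475122142, 'rvec': array([-2.85395701,  0.25540734,  0.03774334]), 'tvec': array([-0.45659664, -0.13350436,  0.34110496])} [ 0.44361444 -0.1157524   0.3639562 ]
```

View pics/comp1.png

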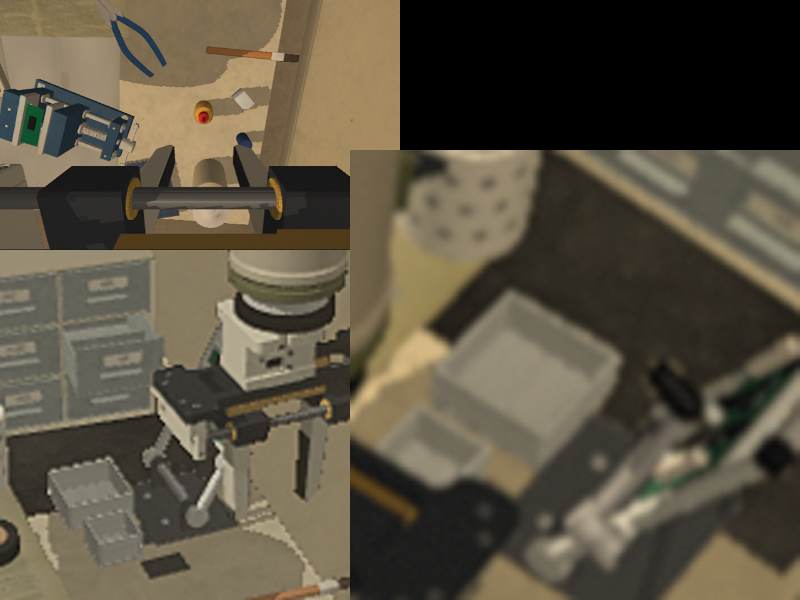

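Wrist: flux's red cap at (325,186) full-res and relay (388,160); the solvent bottle shows beyond the fingers at about (335,325). Both cells are clear in the two fixed views.

```bash
python3 - <<'E'
from h import *
z=np.load("w1.npz");W=(cam("wrist")[0],z["R"],z["t"]);A=cam("scene");B=cam("side")
im=cv2.imread("pics/w1.png");h=cv2.cvtColor(im,cv2.COLOR_BGR2HSV)
for nm,lo,hi in(("red",(0,180,90),(6,255,255)),("yel",(10,140,100),(24,255,255))):
    N,l,s,c=cv2.connectedComponentsWithStats(cv2.inRange(h,lo,hi))
    for i in range(1,N):
        if s[i,4]>40:print(nm,s[i],c[i].round(1),onz(W,*c[i],.072 if nm=="red" else .056).round(4))
print("fingers/TCP proj",proj(W,[[.4307,-.1902,.1632],[.4307,-.19,0]]))
print("A/B pred of flux base/top",[proj(M,[[.430,-.189,0],[.43,-.189,.09]]).round(1).tolist() for M in(A,B)])
print("relay",onz(W,388,157,.036))
# cell corners from new crops: side crop scale 4.5 off(350,130) canvas off (350,150)
f=lambda x,y:(350+(x-350)/4.5,130+(y-150)/4.5)
L=[f(508,290),f(622,357),f(545,462),f(435,372)]
Lw=np.array([onz(B,*p,.032) for p in L]);print(Lw.round(4),Lw.mean(0))
S=[f(418,404),f(488,452)];print([onz(B,*p,.032).round(4) for p in S])
g=lambda x,y:(260+x/2.5,90+(y-250)/2.5)
Q=np.array([onz(A,*g(x,y),.032) for x,y in((47,470),(112,458),(133,492),(80,514),(83,518),(131,510),(142,538),(92,556))]);print(Q.round(4))
E
```

```text
red [318 180  16  17 201] [325.2 188. ] [ 0.4292 -0.1897  0.072 ]
yel [ 330   75  105   20 1051] [383.5  84.4] [ 0.4954 -0.1106  0.056 ]
yel [310 162  31  36 576] [324.4 178.8] [ 0.4293 -0.1847  0.056 ]
yel [430 285  22  67 582] [443.4 313.8] [ 0.5277 -0.3523  0.056 ]
yel [201 300  12  52 290] [204.9 326.9] [ 0.2728 -0.3232  0.056 ]
fingers/TCP proj [[327.18004936 223.93808514]
 [326.82189883 171.87244166]]
A/B pred of flux base/top [[[363.5, 260.6], [365.5, 230.6]], [[323.9, 283.3], [324.7, 263.2]]]
relay [ 0.49417101 -0.17864951  0.036     ]
[[0.4143 0.1733 0.032 ]
 [0.489  0.1582 0.032 ]
 [0.4798 0.0713 0.032 ]
 [0.4029 0.0994 0.032 ]] [0.44649812 0.1255383  0.032     ]
[array([0.4041, 0.0747, 0.032 ]), array([0.4505, 0.0629, 0.032 ])]
[[0.4117 0.1726 0.032 ]
 [0.4839 0.1534 0.032 ]
 [0.4679 0.0849 0.032 ]
 [0.4003 0.0817 0.032 ]
 [0.3993 0.0739 0.032 ]
 [0.4486 0.0583 0.032 ]
 [0.4319 0.0112 0.032 ]
 [0.3742 0.0137 0.032 ]]
```

Request:
arm_command(deltas=[[[-0.1, 0.1, -3, 0, 0, 0], [0, 0, -3, 0, 0, 0], [0, 0, -3, 0, 0, 0], [0, 0, -2.5, 0, 0, 0], [0, 0, -1.4, 0, 0, 0], [0, 0, 0, 0, 0, 0], [0, 0, 0, 0, 0, 0]]])

```text
t: 1.58
tool_pos: [0.4309, -0.1867, 0.0341]
orientation: [-2.403, -2.02, 0.001]
force: [0.1, -0.4, 0.6]
opening: 0.0502
gripper_force: 0.0
```

Request:
arm_command(deltas=[[[0, 0, 0, 0, 0, 0], [0, 0, 0, 0, 0, 0], [0, 0, 0, 0, 0, 0], [0, 0, 0, 0, 0, 0], [0, 0, 0, 0, 0, 0], [0, 0, 0, 0, 0, 0]]], gripper=-1, squeeze=10)

```text
t: 2.08
tool_pos: [0.4313, -0.1882, 0.0351]
orientation: [2.406, 2.019, 0.0]
force: [-0.9, 0.6, -0.0]
opening: 0.0147
gripper_force: 0.0
```

```bash
python3 - <<'E'
from h import *
s=monitor.read_state();print(s["t"],s["tool_pos"],s["opening"],s["gripper_force"])
w=eyes.read_camera("wrist");a=eyes.read_camera("scene");b=eyes.read_camera("side")
c=np.zeros((400,800,3),'uint8')
c[:,:400]=cv2.resize(a[200:300,310:410],(400,400),interpolation=2)
c[:,400:]=cv2.resize(b[220:340,260:380],(400,400),interpolation=2)
cv2.imwrite("pics/comp2.png",c);cv2.imwrite("pics/w2.png",w)
E
```

```text
2.0833 [ 0.43125158 -0.18818143  0.03506445] 0.014651449430809276 0.0
```

View pics/comp2.png

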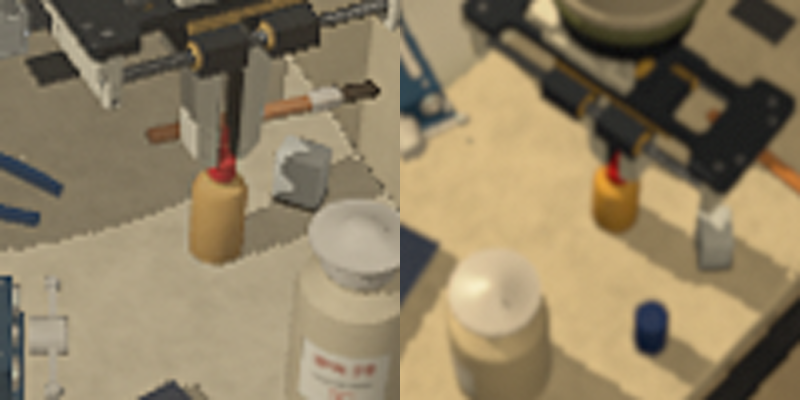

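The picture shows the fingers closed behind (+y of) the still-standing bottle, having missed it. I'll check the numbers.

```bash
python3 - <<'E'
from h import *
A=cam("scene");B=cam("side");W=cam("wrist")
P={}
for n in("scene","side"):
    P[n]=eyes.read_camera(n);h=cv2.cvtColor(P[n],cv2.COLOR_BGR2HSV)
    for nm,lo,hi in(("red",(0,140,80),(8,255,255)),("yel",(9,130,100),(24,255,255))):
        N,l,s,c=cv2.connectedComponentsWithStats(cv2.inRange(h,lo,hi))
        for i in range(1,N):
            if s[i,4]>12 and 220<c[i][1]<300 and 300<c[i][0]<390:print(n,nm,s[i],c[i].round(1))
print([proj(M,[[.4313,-.1882,.035],[.4313,-.1882,.054]]).round(1).tolist() for M in(A,B)])
h=cv2.cvtColor(cv2.imread("pics/w2.png"),cv2.COLOR_BGR2HSV)
N,l,s,c=cv2.connectedComponentsWithStats(cv2.inRange(h,(0,180,90),(6,255,255)))
for i in range(1,N):
    if s[i,4]>40:print("w red",s[i],c[i],onz(W,*c[i],.072))
print(onz(B,324.5,288,0),proj(W,[[.4313,-.1882,.035]]))
E
```

```text
scene red [362 231   7  14  40] [365.8 240.4]
scene yel [376 224  12   5  34] [381.6 226.2]
scene yel [347 231   9   4  24] [351.2 232.5]
scene yel [358 243  14  22 232] [364.1 254.6]
side red [322 267   5   8  24] [324.  270.8]
side yel [331 239   5   4  13] [332.5 240.2]
side yel [368 265  22  19 123] [378.5 274.2]
side yel [317 269  15  21 218] [324.  280.2]
[[[364.5, 248.9], [364.9, 242.5]], [[324.9, 275.8], [325.1, 271.6]]]
w red [312 233  26  31 467] [324.54603854 248.50749465] [ 0.42993427 -0.18841265  0.072     ]
[ 0.43636866 -0.19845004  0.        ] [[326.79207695 223.37297697]]
```

Request:
arm_command(deltas=[[[0, 0, 0, 0, 0, 0], [0, 0, 0, 0, 0, 0], [0, 0, 0, 0, 0, 0]]])

```text
t: 2.58
tool_pos: [0.4318, -0.1886, 0.0357]
orientation: [2.405, 2.018, 0.001]
force: [-0.7, 0.4, 6.5]
opening: 0.008
gripper_force: 8.6
```

```bash
python3 - <<'E'
from h import *
w=eyes.read_camera("wrist");a=eyes.read_camera("scene");b=eyes.read_camera("side")
c=np.zeros((560,800,3),'uint8')
c[:280,:400]=cv2.resize(a[215:285,320:420],(400,280),interpolation=2)
c[:280,400:]=cv2.resize(b[230:300,280:380],(400,280),interpolation=2)
c[280:,:448]=cv2.resize(w,(448,280))
cv2.imwrite("pics/comp3.png",c);cv2.imwrite("pics/w3.png",w)
s=monitor.read_state();print(s)
E
```

```text
{'t': 2.7333, 'q': array([-5.20518735e-01, -9.67011557e-02,  1.99883949e+00, -1.28301908e-04,
        1.23757459e+00, -3.45841581e-01]), 'dq': array([ 0.00018096,  0.00069682, -0.00020991,  0.00188135,  0.00135888,
        0.00284099]), 'joint_torque': array([ 1.05114451e-01, -3.71539378e+01, -4.22655845e+01,  1.92070976e-01,
       -2.91175889e-01, -2.59886343e-03]), 'tool_pos': array([ 0.43180083, -0.18857168,  0.03574211]), 'orientation': array([2.40531920e+00, 2.01809265e+00, 8.39315859e-04]), 'force': array([-0.13944091, -0.03032803,  5.79630725]), 'wrist_torque': array([-0.03564494,  0.17329753,  0.04296304]), 'gripper_force': 8.630933755430306, 'opening': 0.007897516988483873}
```

View pics/comp3.png

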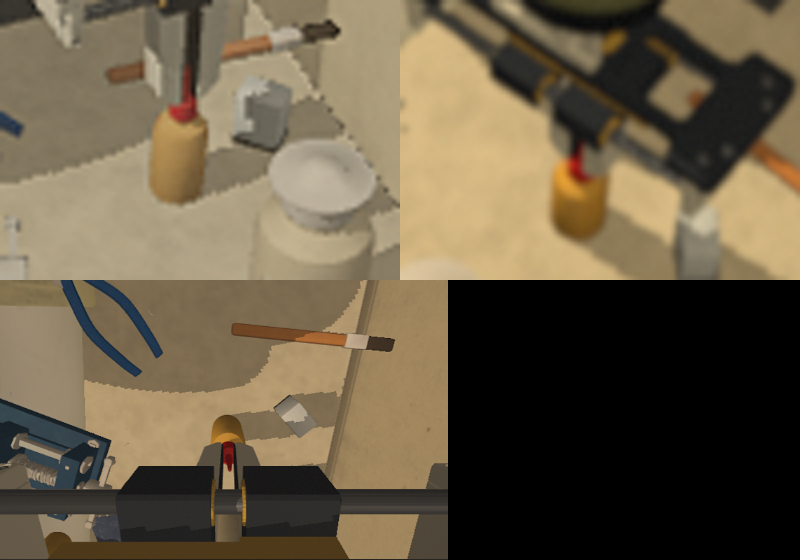

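The fingertips actually sit at about z=0.058, pinching the spout, although the state says 0.036. I'll open and go lower; that is safe under either reading.

Request:
arm_command(deltas=[[[0, 0, 0, 0, 0, 0], [0, 0, 0, 0, 0, 0], [0, 0, 0, 0, 0, 0], [0, 0, 0, 0, 0, 0], [0, 0, 0, 0, 0, 0], [0, 0, 0, 0, 0, 0], [0, 0, 0, 0, 0, 0]]], gripper=0.08)

```text
t: 3.32
tool_pos: [0.4309, -0.1879, 0.0345]
orientation: [-2.406, -2.019, 0.0]
force: [-1.6, -0.2, -0.4]
opening: 0.0479
gripper_force: 0.0
```

```bash
python3 - <<'E'
from h import *
s=monitor.read_state();print(s["t"],s["tool_pos"],s["opening"],s["force"])
W=cam("wrist");A=cam("scene");B=cam("side")
print("tips",tri(ray(A,363.5,240),ray(B,327.5,271)))
P=[]
for n in("scene","side"):
    h=cv2.cvtColor(eyes.read_camera(n),cv2.COLOR_BGR2HSV)
    for nm,lo,hi in(("red",(0,140,80),(8,255,255)),("yel",(9,130,100),(24,255,255))):
        N,l,q,c=cv2.connectedComponentsWithStats(cv2.inRange(h,lo,hi))
        for i in range(1,N):
            if q[i,4]>12 and 235<c[i][1]<300 and 315<c[i][0]<375:print(n,nm,q[i],c[i].round(1))
h=eyes.read_camera("wrist")
cv2.imwrite("pics/w4.png",h)
for d in(0,.02,.04,.06):print(d,proj(W,s["tool_pos"]+[0,0,d]))
E
```

```text
3.3167 [ 0.43088563 -0.18791234  0.03448903] 0.04792355398648568 [-1.59936446 -0.16246354 -0.37659169]
tips [ 0.434041   -0.18209315  0.05361043]
scene red [362 232   7  14  51] [364.8 240.5]
scene yel [358 243  13  22 231] [363.8 254.5]
side red [322 265   7  10  46] [324.7 269.6]
side yel [331 239   5   4  13] [332.5 240.2]
side yel [317 268  15  22 240] [324.  279.5]
0 [[327.19003479 223.88482971]]
0.02 [[327.27708565 236.00395369]]
0.04 [[327.38324462 250.78328749]]
0.06 [[327.51557882 269.20670874]]
```

Request:
arm_command(deltas=[[[0, 0, -0.7, 0, 0, 0], [0, 0, -0.7, 0, 0, 0], [0, 0, -0.6, 0, 0, 0], [0, 0, 0, 0, 0, 0]]])

```text
t: 3.8
tool_pos: [0.4296, -0.1872, 0.0125]
orientation: [-2.404, -2.017, 0.002]
force: [-0.8, -0.2, -0.3]
opening: 0.0501
gripper_force: 0.0
```

Request:
arm_command(deltas=[[[0, 0, 0, 0, 0, 0], [0, 0, 0, 0, 0, 0], [0, 0, 0, 0, 0, 0], [0, 0, 0, 0, 0, 0], [0, 0, 0, 0, 0, 0], [0, 0, 0, 0, 0, 0]]], gripper=-1)

```text
t: 4.3
tool_pos: [0.4312, -0.1881, 0.0149]
orientation: [2.406, 2.019, 0.0]
force: [-0.4, 0.7, -0.0]
opening: 0.0244
gripper_force: 9.0
```

Request:
arm_command(deltas=[[[0, 0, 0, 0, 0, 0], [0, 0, 0, 0, 0, 0], [0, 0, 0, 0, 0, 0], [0, 0, 0, 0, 0, 0], [0, 0, 0, 0, 0, 0], [0, 0, -0.5, 0, 0, 0], [0, 0, -0.4, 0, 0, 0], [0, 0, 0, 0, 0, 0]]], gripper=0.08)

```text
t: 4.97
tool_pos: [0.4302, -0.1875, 0.0044]
orientation: [-2.405, -2.018, 0.001]
force: [0.1, -0.1, -0.3]
opening: 0.05
gripper_force: 0.0
```

Request:
arm_command(deltas=[[[0, 0, 0, 0, 0, 0], [0, 0, 0, 0, 0, 0], [0, 0, 0, 0, 0, 0], [0, 0, 0, 0, 0, 0], [0, 0, 0, 0, 0, 0], [0, 0, 0, 0, 0, 0]]], gripper=-1)

```text
t: 5.47
tool_pos: [0.4311, -0.188, 0.0058]
orientation: [2.406, 2.019, 0.0]
force: [-0.1, -0.1, 0.5]
opening: 0.0297
gripper_force: 10.0
```

```bash
python3 - <<'E'
from h import *
s=monitor.read_state();print(s["t"],s["tool_pos"],s["opening"],s["force"],s["gripper_force"])
w=eyes.read_camera("wrist");a=eyes.read_camera("scene");b=eyes.read_camera("side")
c=np.zeros((560,800,3),'uint8')
c[:280,:400]=cv2.resize(a[215:285,320:420],(400,280),interpolation=2)
c[:280,400:]=cv2.resize(b[230:300,280:380],(400,280),interpolation=2)
c[280:,:400]=cv2.resize(w[180:320,230:430],(400,280))
cv2.imwrite("pics/comp4.png",c);cv2.imwrite("pics/w4.png",w)
E
```

```text
5.4667 [ 0.43112731 -0.18804331  0.00577858] 0.029701880357059403 [-0.09751399 -0.14587115  0.46634713] 9.999614337575622
```

View pics/comp4.png

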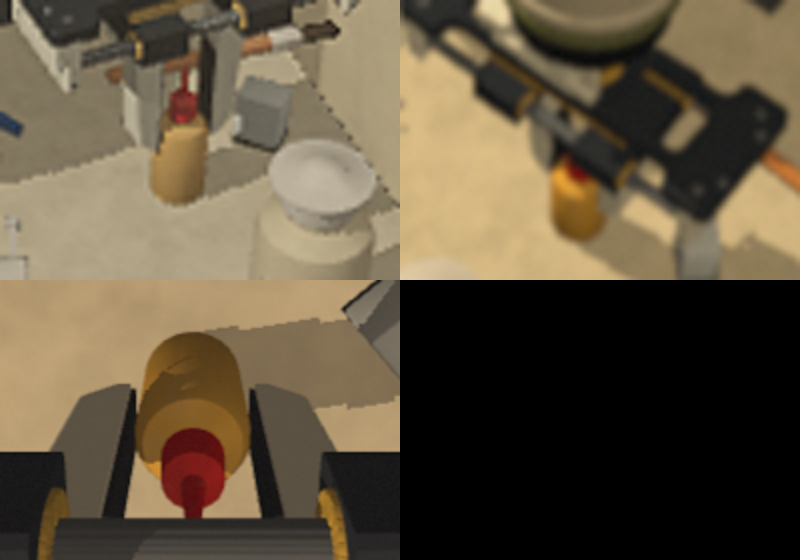

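Now gripped on the body (opening 29.7 mm), with the real tips about 22 mm above the reported TCP. I'll lift and check.

Request:
arm_command(deltas=[[[0, 0, 1.5, 0, 0, 0], [0, 0, 2.5, 0, 0, 0], [0, 0, 2.5, 0, 0, 0], [0, 2.5, 2.5, 0, 0, 0], [0, 3.5, 0, 0, 0, 0], [0, 3.5, 0, 0, 0, 0], [0, 3.5, 0, 0, 0, 0], [0, 3.5, 0, 0, 0, 0], [0, 2.5, 0, 0, 0, 0], [0, 0, 0, 0, 0, 0], [0, 0, 0, 0, 0, 0]]])

```text
t: 6.53
tool_pos: [0.4309, 0.003, 0.0956]
orientation: [2.403, 2.023, -0.0]
force: [0.2, -0.7, -0.9]
opening: 0.03
gripper_force: 10.0
```

```bash
cat > fit.py <<'E'
from h import *
def fit2(src,dst):
    s=np.array(src);d=np.array(dst);a=s-s.mean(0);b=d-d.mean(0)
    th=np.arctan2((a[:,0]*b[:,1]-a[:,1]*b[:,0]).sum(),(a*b).sum())
    R=np.array([[np.cos(th),-np.sin(th)],[np.sin(th),np.cos(th)]])
    t=d.mean(0)-R@s.mean(0);return th,R,t,(d-(s@R.T+t))*1000
E
python3 - <<'E'
from fit import *
A=cam("scene");B=cam("side");W=cam("wrist")
s=monitor.read_state();print(s["t"],s["tool_pos"],s["opening"],s["force"])
for n in("scene","side","wrist"):cv2.imwrite(f"pics/{n}5.png",eyes.read_camera(n))
np.savez("w5.npz",R=W[1],t=W[2])
src=[(-.12,.077),(-.046,.077),(-.046,.003),(-.12,.003)]
S2=[(-.112,-.021),(-.064,-.021),(-.064,-.069),(-.112,-.069)]
f=lambda x,y:(350+(x-350)/4.5,130+(y-150)/4.5)
L=[onz(B,*p,.032)[:2] for p in (f(508,290),f(622,357),f(545,462),f(435,372))]
S=[onz(B,u,v,.032)[:2] for u,v in((366.5,186.5),(380.9,194.3),(367.8,213),(353.5,203))]
g=lambda x,y:(260+x/2.5,90+(y-250)/2.5)
Q=[onz(A,*g(x,y),.032)[:2] for x,y in((47,470),(112,458),(133,492),(80,514),(83,518),(131,510),(142,538),(92,556))]
for s_,d in((src+S2,L+S),(src+S2,Q),(src*1+S2+src+S2,L+S+Q)):
    th,R,t,e=fit2(s_,d);print(np.degrees(th),t,e.round(0).tolist());print("small",R@[-.088,-.045]+t,"large",R@[-.083,.04]+t)
# where would small cell appear in wrist
for p in (S2):print(proj(W,[*(R@p+t),.032]))
c=cv2.imread("pics/wrist5.png");print(c.shape)
E
```

```text
6.5333 [0.43090976 0.00298968 0.09563061] 0.029982643876502905 [ 0.20233558 -0.72162789 -0.90404126]
-10.791060543029566 [0.52000071 0.07036205] [[-2.0, 5.0], [-0.0, 4.0], [4.0, -11.0], [0.0, 4.0], [1.0, 5.0], [-6.0, 9.0], [-1.0, -9.0], [4.0, -7.0]]
small [0.4251316  0.04263388] large [0.44595757 0.12519464]
-12.60233865011702 [0.51119931 0.06500566] [[1.0, 6.0], [1.0, 3.0], [1.0, 7.0], [6.0, -12.0], [2.0, 5.0], [4.0, -0.0], [-2.0, -0.0], [-13.0, -8.0]]
small [0.41550118 0.04028992] large [0.43892628 0.12215117]
-11.697265410702208 [0.51561038 0.06768117] [[1.0, 6.0], [3.0, 6.0], [9.0, -9.0], [4.0, 4.0], [5.0, 6.0], [-1.0, 11.0], [4.0, -7.0], [9.0, -7.0], [-2.0, 5.0], [-2.0, 1.0], [-3.0, 5.0], [2.0, -13.0], [-2.0, 4.0], [-0.0, -2.0], [-7.0, -2.0], [-18.0, -9.0]]
small [0.4203146  0.04145687] large [0.44244371 0.12367793]
[[275.07391778 121.02624494]]
[[337.00005443 123.07182587]]
[[334.56405137 183.21677977]]
[[275.63415638 181.35657192]]
(400, 640, 3)
```

View pics/wrist5.png

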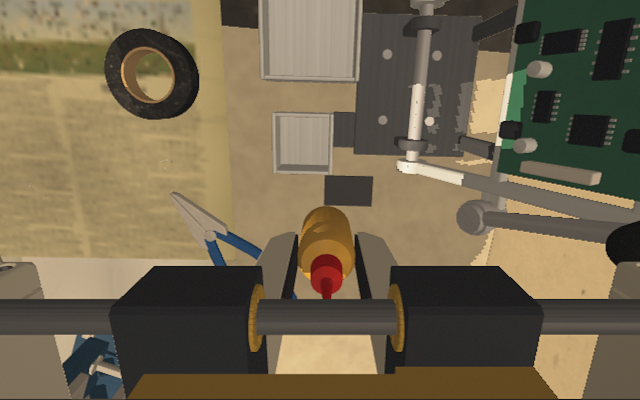

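Wrist: small-cell rim corners are about (273,113), (332,113), (334,173), (276,173), the large-cell near corners (262,79) and (359,82), and the axle runs from (425,8) to (408,165). The bottle hangs upright in the fingers.

```bash
python3 - <<'E'
from fit import *
z=np.load("w5.npz");W=(cam("wrist")[0],z["R"],z["t"])
im=cv2.imread("pics/wrist5.png");g=cv2.cvtColor(im,cv2.COLOR_BGR2GRAY).astype(np.float32)
px=[(262,79),(359.5,82),(273,113),(332,113),(334,173),(276,173)]
c=cv2.cornerSubPix(cv2.GaussianBlur(g,(0,0),1),np.array(px,np.float32).reshape(-1,1,2),(4,4),(-1,-1),(3,30,.01)).reshape(-1,2)
print(c.round(1).tolist())
src=[(-.12,.003),(-.046,.003),(-.112,-.021),(-.064,-.021),(-.064,-.069),(-.112,-.069)]
for q in(px,c):
    d=[onz(W,*p,.032)[:2] for p in q];th,R,t,e=fit2(src,d)
    print(np.degrees(th),t,e.round(1).tolist());print("small",R@[-.088,-.045]+t,"large",R@[-.083,.04]+t)
# flux red cap in hand
h=cv2.cvtColor(im,cv2.COLOR_BGR2HSV)
N,l,s,cc=cv2.connectedComponentsWithStats(cv2.inRange(h,(0,150,80),(6,255,255)))
i=1+s[1:,4].argmax();print(s[i],cc[i])
E
```

```text
[[262.5, 77.19999694824219], [356.8999938964844, 81.30000305175781], [274.5, 113.4000015258789], [332.3999938964844, 112.0], [334.0, 173.0], [275.6000061035156, 170.3000030517578]]
-10.422868139135158 [0.51513533 0.07688696] [[0.9, 0.0], [-0.2, -1.2], [0.2, -0.5], [-2.3, 0.4], [0.2, 0.9], [1.2, 0.3]]
small [0.42044636 0.04854972] large [0.44074135 0.13124261]
-10.56941177623823 [0.51524398 0.07738664] [[1.3, 0.4], [-2.2, -0.9], [1.2, -1.8], [-1.9, 0.4], [0.2, 0.2], [1.4, 1.7]]
small [0.42048285 0.04929168] large [0.44098927 0.13193238]
[311 254  32  45 965] [326.04870466 275.79689119]
```

Request:
arm_command(deltas=[[[-0.5, 2.4, 0, 0, 0, 0], [-0.5, 2.2, 0, 0, 0, 0], [0, 0, 0, 0, 0, 0], [0, 0, -2, 0, 0, 0], [0, 0, -2, 0, 0, 0], [0, 0, -2, 0, 0, 0], [0, 0, -1, 0, 0, 0], [0, 0, -0.8, 0, 0, 0], [0, 0, -0.3, 0, 0, 0], [0, 0, -0.2, 0, 0, 0], [0, 0, 0, 0, 0, 0]]])

```text
t: 7.6
tool_pos: [0.4215, 0.0477, 0.0131]
orientation: [2.407, 2.019, 0.001]
force: [-0.5, 0.0, -0.8]
opening: 0.03
gripper_force: 10.0
```

Request:
arm_command(deltas=[[[-0.1, 0.15, -0.15, 0, 0, 0], [0, 0, -0.1, 0, 0, 0], [0, 0, 0, 0, 0, 0], [0, 0, 0, 0, 0, 0]]])

```text
t: 7.93
tool_pos: [0.4203, 0.0496, 0.0105]
orientation: [2.406, 2.019, 0.001]
force: [0.3, 0.3, -0.4]
opening: 0.0303
gripper_force: 10.0
```

Request:
arm_command(deltas=[[[0, 0, -0.1, 0, 0, 0], [0, 0, -0.1, 0, 0, 0], [0, 0, 0, 0, 0, 0]]])

```text
t: 8.18
tool_pos: [0.4204, 0.0496, 0.0086]
orientation: [2.406, 2.019, 0.001]
force: [-2.6, -0.3, 4.5]
opening: 0.0301
gripper_force: 10.0
```

Request:
arm_command(deltas=[[[0, 0, 0.05, 0, 0, 0], [0, 0, 0, 0, 0, 0], [0, 0, 0, 0, 0, 0], [0, 0, 0.5, 0, 0, 0], [0, 0, 2, 0, 0, 0], [0, 0, 3, 0, 0, 0], [0, 0, 3, 0, 0, 0], [0, -3, 0.5, 0, 0, 0], [0, -4, 0, 0, 0, 0], [0, 0, 0, 0, 0, 0]]], gripper=0.0)

```text
t: 9.02
tool_pos: [0.4209, -0.0259, 0.1003]
orientation: [2.407, 2.012, -0.0]
force: [-1.5, 0.3, 0.5]
opening: 0.0467
gripper_force: 0.0
```

```bash
python3 - <<'E'
from fit import *
s=monitor.read_state();print(s["t"],s["tool_pos"],s["opening"],s["force"])
A=cam("scene");B=cam("side");W=cam("wrist")
im=eyes.read_camera("wrist");a=eyes.read_camera("scene");b=eyes.read_camera("side")
for n,i in(("wrist6",im),("scene6",a),("side6",b)):cv2.imwrite(f"pics/{n}.png",i)
for n,M,i,zz in(("w",W,im,.075),("A",A,a,.075),("B",B,b,.075)):
    h=cv2.cvtColor(i,cv2.COLOR_BGR2HSV);N,l,q,c=cv2.connectedComponentsWithStats(cv2.inRange(h,(0,150,80),(6,255,255)))
    for k in range(1,N):
        if q[k,4]>12:print(n,q[k],c[k].round(1),onz(M,*c[k],zz).round(4))
    print(n,"pred spout tip",proj(M,[.4205,.049,.093]))
E
```

```text
9.0167 [ 0.42088495 -0.02590489  0.10030179] 0.046712822465259415 [-1.47544389  0.31336633  0.48344509]
w [294  98  23  23 394] [304.8 109. ] [0.4191 0.0461 0.075 ]
w pred spout tip [[304.38531168 104.53458192]]
A [303 186   5   8  31] [304.8 189.7] [0.4111 0.0336 0.075 ]
A [299 308   8  15  69] [302.6 317.3] [ 0.1953 -0.3081  0.075 ]
A pred spout tip [[304.63416512 179.7344304 ]]
B [201 261   7   8  38] [204.  264.2] [ 0.2078 -0.3027  0.075 ]
B pred spout tip [[369.20739048 180.47802853]]
```

Request:
arm_command(deltas=[[[0, -2, 3, 0, 0, 0], [0, -2.4, 3, 0, 0, 0], [0, -3.6, 0, 0, 0, 0], [0, -3.6, 0, 0, 0, 0], [0, -3.6, 0, 0, 0, 0], [0, -3.6, 0, 0, 0, 0], [0, -2.5, 0, 0, 0, 0], [0, 0, 0, 0, 0, 0], [0, 0, 0, 0, 0, 0]]], gripper=1)

```text
t: 9.92
tool_pos: [0.42, -0.2328, 0.158]
orientation: [-2.406, -2.017, -0.0]
force: [0.1, 0.3, 0.3]
opening: 0.0924
gripper_force: 0.0
```

```bash
python3 - <<'E'
from fit import *
s=monitor.read_state();print(s["t"],s["tool_pos"],s["opening"])
W=cam("wrist");A=cam("scene");im=eyes.read_camera("wrist");cv2.imwrite("pics/wrist7.png",im)
print("pred cap",proj(W,[[.4168,-.315,.118],[.4168,-.315,.122]]))
h=cv2.cvtColor(im,cv2.COLOR_BGR2HSV)
for lo,hi in(((0,0,150),(180,40,255)),((0,0,130),(180,60,255))):
    N,l,q,c=cv2.connectedComponentsWithStats(cv2.inRange(h,lo,hi))
    for k in range(1,N):
        if q[k,4]>300:
            print(q[k],c[k].round(1),onz(W,*c[k],.116).round(4))
            cn=cv2.findContours((l==k).astype('uint8'),0,2)[0][0];print(" ell",cv2.minEnclosingCircle(cn))
E
```

```text
9.9167 [ 0.42004202 -0.23284059  0.15797008] 0.09243866842609773
pred cap [[340.5906358  299.79426034]
 [340.78836546 302.61143097]]
[  4  98  23  89 839] [ 15.1 141.7] [ 0.2057 -0.1466  0.116 ]
 ell ((14.5, 142.0), 44.3425178527832)
[378 100  37  35 680] [396.8 117. ] [ 0.4799 -0.1775  0.116 ]
 ell ((396.0, 117.0), 18.43918800354004)
[ 47 112  25  91 809] [ 59.3 156.7] [ 0.233  -0.1625  0.116 ]
 ell ((58.5, 157.0), 45.334964752197266)
```

Request:
arm_command(deltas=[[[-0.1, -3, 0, 0, 0, 0], [-0.1, -3, 0, 0, 0, 0], [-0.1, -2.2, 0, 0, 0, 0], [0, 0, -1, 0, 0, 0], [0, 0, -3, 0, 0, 0], [0, 0, -3, 0, 0, 0], [0, 0, -3, 0, 0, 0], [0, 0, -2, 0, 0, 0], [0, 0, -1, 0, 0, 0], [0, 0, 0, 0, 0, 0]]])

```text
t: 10.8
tool_pos: [0.4157, -0.3118, 0.0256]
orientation: [-2.4, -2.018, 0.001]
force: [0.2, 0.9, 0.8]
opening: 0.093
gripper_force: 0.0
```

Request:
arm_command(deltas=[[[0, 0, 0, 0, 0, 0], [0, 0, 0, 0, 0, 0], [0, 0, 0, 0, 0, 0], [0, 0, 0, 0, 0, 0], [0, 0, 0, 0, 0, 0], [0, 0, 0, 0, 0, 0], [0, 0, 0, 0, 0, 0]]], gripper=-1, squeeze=20)

```text
t: 11.38
tool_pos: [0.4176, -0.316, 0.0294]
orientation: [2.406, 2.018, 0.001]
force: [0.2, 0.5, 3.7]
opening: 0.0588
gripper_force: 20.0
```

Request:
arm_command(deltas=[[[0, 0, 1.5, 0, 0, 0], [0, 0, 3, 0, 0, 0], [0, 0, 3.5, 0, 0, 0], [0, 0, 3.5, 0, 0, 0], [0, 2, 1.5, 0, 0, 0], [0, 3.5, 0, 0, 0, 0], [0, 3.5, 0, 0, 0, 0], [0, 3.5, 0, 0, 0, 0], [0, 3.5, 0, 0, 0, 0], [0, 3.0, 0, 0, 0, 0], [0, 0, 0, 0, 0, 0], [0, 0, 0, 0, 0, 0]]])

```text
t: 12.38
tool_pos: [0.4167, -0.124, 0.1582]
orientation: [-2.403, -2.023, 0.0]
force: [0.9, -0.0, -2.2]
opening: 0.059
gripper_force: 20.0
```

```bash
python3 - <<'E'
from fit import *
s=monitor.read_state();p=s["tool_pos"];print(s["t"],p,s["opening"],s["force"],s["gripper_force"])
A=cam("scene");B=cam("side");W=cam("wrist")
im={n:eyes.read_camera(n) for n in("scene","side","wrist")}
for n in im:cv2.imwrite(f"pics/{n}8.png",im[n])
b=p+[0,0,-.029]
for n,M in(("scene",A),("side",B),("wrist",W)):print(n,proj(M,[b,b+[0,0,.06],b+[0,0,.112]]).round(1).tolist())
c=np.zeros((500,800,3),'uint8')
x,y=proj(A,b+[0,0,.06])[0].astype(int);c[:400,:400]=cv2.resize(im["scene"][y-50:y+50,x-50:x+50],(400,400),interpolation=2);print(x-50,y-50)
x,y=proj(B,b+[0,0,.06])[0].astype(int);c[:400,400:]=cv2.resize(im["side"][y-50:y+50,x-50:x+50],(400,400),interpolation=2);print(x-50,y-50)
cv2.imwrite("pics/comp8.png",c)
E
```

```text
12.3833 [ 0.41670028 -0.12404544  0.15822895] 0.05900997558431942 [ 0.90154234 -0.02568159 -2.20960776] 19.99629193916917
scene [[343.7, 203.3], [344.4, 181.0], [345.1, 160.4]]
side [[334.0, 226.6], [335.1, 209.6], [336.0, 193.5]]
wrist [[327.1, 209.7], [327.3, 243.7], [327.6, 296.8]]
294 130
285 159
```

View pics/comp8.png

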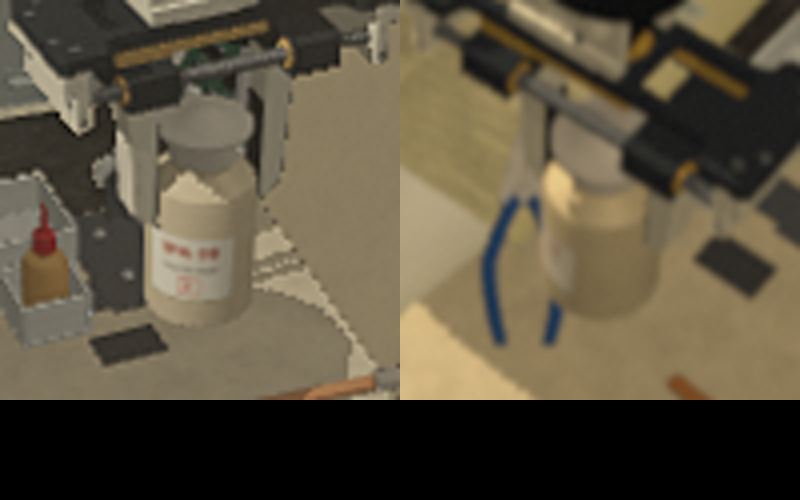

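Request:
arm_command(deltas=[[[0.3, 2.6, 0, 0, 0, 0], [0.3, 3.3, 0, 0, 0, 0], [0.3, 3.5, 0, 0, 0, 0], [0.3, 3.5, 0, 0, 0, 0], [0.3, 3.5, 0, 0, 0, 0], [0.3, 3.5, 0, 0, 0, 0], [0.3, 3.3, 0, 0, 0, 0], [0.3, 2.5, 0, 0, 0, 0], [0, 0, 0, 0, 0, 0], [0, 0, 0, 0, 0, 0]]])

```text
t: 13.37
tool_pos: [0.4412, 0.1316, 0.1582]
orientation: [-2.405, -2.021, 0.002]
force: [-0.1, -0.8, -2.7]
opening: 0.0591
gripper_force: 20.0
```

```bash
python3 - <<'E'
from h import *
s=monitor.read_state();print(s["t"],s["tool_pos"],s["orientation"],s["force"])
W=cam("wrist");im=eyes.read_camera("wrist");cv2.imwrite("pics/wrist9.png",im);np.savez("w9.npz",R=W[1],t=W[2])
E
```

```text
13.3667 [0.44119306 0.13164675 0.15823423] [-2.40527532e+00 -2.02051767e+00  1.67257472e-03] [-0.12093973 -0.8323853  -2.73583377]
```

Request:
arm_command(deltas=[[[0, 0.1, -2, 0, 0, 0], [0, 0, -3, 0, 0, 0], [0, 0, -2.5, 0, 0, 0], [0, 0, -1.5, 0, 0, 0], [0, 0, -1, 0, 0, 0], [0, 0, -1, 0, 0, 0], [0, 0, 0, 0, 0, 0]]])

```text
t: 14.0
tool_pos: [0.4401, 0.1313, 0.047]
orientation: [-2.407, -2.017, 0.004]
force: [-1.1, 0.3, -3.1]
opening: 0.0589
gripper_force: 20.0
```

Request:
arm_command(deltas=[[[0, 0, -0.4, 0, 0, 0], [0, 0, -0.4, 0, 0, 0], [0, 0, -0.3, 0, 0, 0], [0, 0, -0.2, 0, 0, 0], [0, 0, 0, 0, 0, 0]]])

```text
t: 14.42
tool_pos: [0.441, 0.1326, 0.0356]
orientation: [2.406, 2.02, 0.0]
force: [-0.8, -0.2, -3.1]
opening: 0.0588
gripper_force: 20.0
```

Request:
arm_command(deltas=[[[0, 0, -0.15, 0, 0, 0], [0, 0, -0.15, 0, 0, 0], [0, 0, 0, 0, 0, 0]]])

```text
t: 14.67
tool_pos: [0.4412, 0.1327, 0.0327]
orientation: [2.406, 2.019, 0.001]
force: [-0.1, -0.5, -2.8]
opening: 0.0587
gripper_force: 20.0
```

Request:
arm_command(deltas=[[[0, 0, -0.15, 0, 0, 0], [0, 0, 0, 0, 0, 0]]])

```text
t: 14.83
tool_pos: [0.4417, 0.1333, 0.0324]
orientation: [-2.406, -2.019, -0.003]
force: [-4.1, 2.0, 7.3]
opening: 0.0588
gripper_force: 20.0
```

Request:
arm_command(deltas=[[[0, 0, 0.1, 0, 0, 0], [0, 0, 0, 0, 0, 0], [0, 0, 0, 0, 0, 0], [0, 0, 0, 0, 0, 0], [0, 0, 2, 0, 0, 0], [0, 0, 3.5, 0, 0, 0], [0, 0, 3.5, 0, 0, 0], [0, 0, 3.5, 0, 0, 0], [0, 0, 3.5, 0, 0, 0], [0, 0, 2, 0, 0, 0], [0, 0, 0, 0, 0, 0]]], gripper=0.7)

```text
t: 15.75
tool_pos: [0.444, 0.133, 0.2181]
orientation: [2.403, 2.016, 0.012]
force: [-0.1, 0.7, 0.7]
opening: 0.079
gripper_force: 0.0
```

```bash
python3 - <<'E'
from fit import *
s=monitor.read_state();print(s["t"],s["tool_pos"],s["opening"],s["force"])
th=np.radians(-10.45);o=np.array([.5152,.0771]);R=np.array([[np.cos(th),-np.sin(th)],[np.sin(th),np.cos(th)]])
np.savez("stand.npz",R=R,o=o)
def st(x,y,z): return np.r_[R@[x,y]+o,z]
q=.5;u=np.array([np.sin(q),np.cos(q)]);f=np.array([-np.cos(q),np.sin(q)])
def fr(y,sv,n): w=sv*u+n*f; return st(w[0],y,w[1]+.03)
pts={"bar":fr(0,.19,0),"barR":fr(-.06,.19,0),"barL":fr(.06,.19,0),"piv":fr(-.078,.075,.014)}
foot=lambda a,n=.045:fr(-.078-.09*np.sin(a-.26),.075+.09*np.cos(a-.26),n)
pts["foot"]=foot(0);pts["footfront"]=foot(0,.062);pts["footdead"]=foot(.26);pts["footdown"]=foot(3.3)
A=cam("scene");B=cam("side");W=cam("wrist")
for k,v in pts.items():print(k,v.round(4),proj(A,v).round(0),proj(B,v).round(0),proj(W,v).round(0))
im={n:eyes.read_camera(n) for n in("scene","side","wrist")}
c=np.zeros((600,800,3),'uint8')
for n in im:cv2.imwrite(f"pics/{n}10.png",im[n])
E
```

```text
15.75 [0.44396499 0.13299601 0.21810984] 0.07899498767901884 [-0.08443098  0.67013621  0.70994097]
bar [0.6048 0.0606 0.1967] [[363. 122.]] [[459. 178.]] [[557. 268.]]
barR [0.5939 0.0016 0.1967] [[374. 132.]] [[445. 197.]] [[543. 337.]]
barL [0.6157 0.1196 0.1967] [[352. 112.]] [[474. 161.]] [[574. 190.]]
piv [ 0.5243 -0.0039  0.1025] [[351. 174.]] [[403. 212.]] [[422. 292.]]
foot [0.5428 0.0162 0.1937] [[353. 136.]] [[422. 183.]] [[475. 329.]]
footfront [0.5281 0.0189 0.2019] [[348. 135.]] [[417. 177.]] [[460. 335.]]
footdead [ 0.54   -0.0068  0.1964] [[358. 140.]] [[417. 189.]] [[475. 355.]]
footdown [ 4.537e-01 -2.000e-04  3.880e-02] [[326. 202.]] [[371. 215.]] [[351. 270.]]
```

Request:
arm_command(deltas=[[[1.8, -1.8, 0, 0, 0, 0], [1.8, -1.8, 0, 0, 0, 0], [1.8, -1.8, 0, 0, 0, 0], [1.8, -1.8, 0, 0, 0, 0], [1.8, -1.7, 0, 0, 0, 0], [0, 0, 0, 0, 0, 0], [0, 0, 0, 0, 0, 0], [0, 0, 0, 0, 0, 0], [0, 0, -2, 0, 0, 0], [0, 0, -2, 0, 0, 0], [0, 0, -1.5, 0, 0, 0], [0, 0, -0.7, 0, 0, 0]]], gripper=-1)

```text
t: 16.9
tool_pos: [0.5286, 0.0446, 0.1471]
orientation: [-2.403, -2.019, 0.005]
force: [-0.7, -0.3, -1.0]
opening: 0.0039
gripper_force: 0.0
```

```bash
python3 - <<'E'
from fit import *
s=monitor.read_state();print(s["t"],s["tool_pos"],s["opening"],s["force"])
z=np.load("stand.npz");print("stand",z["R"].T@(s["tool_pos"][:2]-z["o"]))
for n in("scene","side","wrist"):cv2.imwrite(f"pics/{n}11.png",eyes.read_camera(n))
W=cam("wrist");print("foot in wrist",proj(W,[[.5428,.0162,.1937],[.5281,.0189,.2019]]))
E
```

```text
16.9 [0.52859293 0.0445777  0.14714378] 0.003916798657619115 [-0.68863146 -0.29986518 -0.98520188]
stand [ 0.0190696 -0.0295537]
foot in wrist [[359.53926068 297.33430258]
 [331.8415106  306.17273702]]
```

Request:
arm_command(deltas=[[[-0.15, -0.8, 0, 0, 0, 0], [-0.2, -1, 0, 0, 0, 0], [-0.2, -1, 0, 0, 0, 0], [-0.2, -1, 0, 0, 0, 0], [-0.2, -1, 0, 0, 0, 0], [-0.15, -0.9, 0, 0, 0, 0], [0, 0, 0, 0, 0, 0], [0, 0, 0, 0, 0, 0]]])

```text
t: 17.72
tool_pos: [0.5199, -0.0142, 0.1502]
orientation: [-2.408, -2.017, -0.0]
force: [-0.0, 0.2, 0.4]
opening: 0.0006
gripper_force: 0.0
```

```bash
python3 - <<'E'
from fit import *
s=monitor.read_state();print(s["t"],s["tool_pos"],s["opening"],s["force"])
z=np.load("stand.npz");print("stand",z["R"].T@(s["tool_pos"][:2]-z["o"]))
a=cv2.imread("pics/scene11.png");b=eyes.read_camera("scene");cv2.imwrite("pics/scene12.png",b)
d=eyes.read_camera("side");cv2.imwrite("pics/side12.png",d)
A=cam("scene");B=cam("side")
print([v.tolist() for v in (b[136:139,352:357].mean(2),a[136:139,352:357].mean(2),b[200:204,324:328].mean(2),a[200:204,324:328].mean(2))])
E
```

```text
17.7167 [ 0.51994033 -0.01424346  0.15021374] 0.0006367396234590833 [-0.04430967  0.2296621   0.3626486 ]
stand [ 0.02122934 -0.0889686 ]
[[[108.0, 115.0, 67.33333333333333, 75.66666666666667, 107.0], [110.0, 116.66666666666667, 68.0, 75.0, 107.66666666666667], [110.33333333333333, 115.0, 61.333333333333336, 80.0, 109.33333333333333]], [[33.333333333333336, 37.333333333333336, 33.666666666666664, 31.333333333333332, 28.333333333333332], [34.666666666666664, 35.0, 36.0, 35.666666666666664, 37.333333333333336], [33.0, 33.333333333333336, 36.0, 34.0, 33.666666666666664]], [[60.0, 60.666666666666664, 58.666666666666664, 59.333333333333336], [59.333333333333336, 59.0, 61.0, 62.666666666666664], [61.666666666666664, 62.0, 62.333333333333336, 61.666666666666664], [60.666666666666664, 61.333333333333336, 60.666666666666664, 61.666666666666664]], [[59.333333333333336, 61.666666666666664, 57.666666666666664, 58.666666666666664], [61.333333333333336, 59.666666666666664, 59.0, 61.666666666666664], [59.666666666666664, 63.0, 60.666666666666664, 59.333333333333336], [60.666666666666664, 62.666666666666664, 62.0, 62.666666666666664]]]
```

Request:
arm_command(deltas=[[[0, 0, 2.5, 0, 0, 0], [0, 0, 3, 0, 0, 0], [0, 0, 3, 0, 0, 0], [2.6, 1.8, 0.5, 1.3, 6.9, 0], [2.6, 1.8, 0, 1.3, 6.9, 0], [2.6, 1.8, 0, 1.3, 6.9, 0], [2.6, 1.7, 0, 1.3, 6.9, 0], [0, 0, 0, 0, 0, 0], [0, 0, 0, 0, 0, 0], [0, 0, 0, 0, 0, 0]]], gripper=0.0)

```text
t: 18.65
tool_pos: [0.5907, 0.0341, 0.2417]
orientation: [-2.2, -1.845, 0.299]
force: [-0.3, -0.4, 0.8]
opening: 0.0466
gripper_force: 0.0
```

```bash
python3 - <<'E'
from fit import *
s=monitor.read_state();p=s["tool_pos"];print(s["t"],p,s["orientation"],s["opening"],s["force"])
z=np.load("stand.npz");R=z["R"];o=z["o"]
T=cv2.Rodrigues(s["orientation"])[0];print("tool z",T[:,2],"in stand",R.T@T[:2,2],"tool y",T[:,1])
im={n:eyes.read_camera(n) for n in("scene","side","wrist")}
for n in im:cv2.imwrite(f"pics/{n}13.png",im[n])
W=cam("wrist");np.savez("w13.npz",R=W[1],t=W[2])
print("bar in wrist",proj(W,[[.6048,.0606,.1967],[.5939,.0016,.1967],[.6157,.1196,.1967]]).round(0).tolist())
c=np.zeros((600,800,3),'uint8')
c[:300,:400]=cv2.resize(im["scene"][90:240,260:460],(400,300),interpolation=2)
c[:300,400:]=cv2.resize(im["side"][120:270,320:520],(400,300),interpolation=2)
c[300:,:480]=cv2.resize(im["wrist"],(480,300))
cv2.imwrite("pics/comp13.png",c)
E
```

```text
18.65 [0.59074654 0.03405617 0.24165688] [-2.19977178 -1.84461276  0.29861065] 0.04656018667647142 [-0.30641026 -0.43023454  0.80561583]
tool z [-0.31652862  0.06236318 -0.94653075] in stand [-0.32258982  0.00391766] tool y [ 0.93224404 -0.16395267 -0.32255321]
bar in wrist [[360.0, 167.0], [357.0, 241.0], [363.0, 82.0]]
```

View pics/comp13.png

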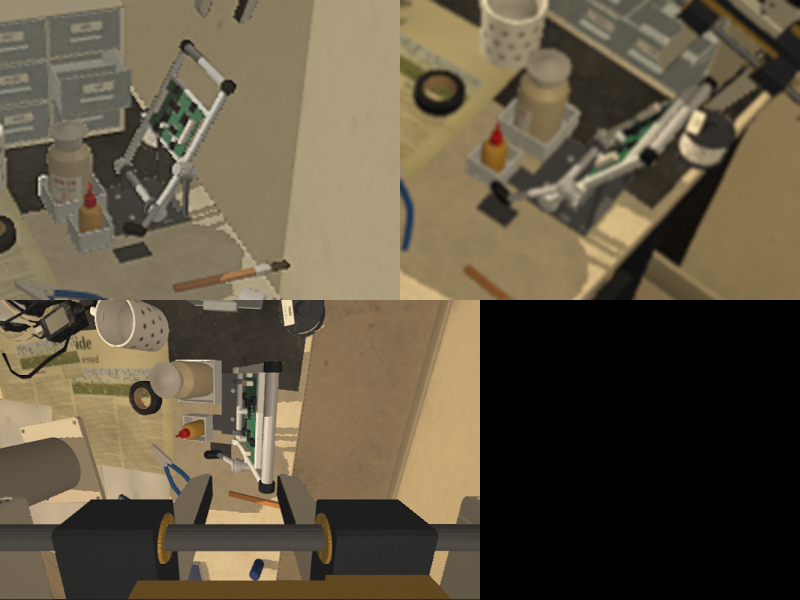

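The leg is fully down: foot at scene (327,204), matching the predicted stop. Both bottles stand in their cells, and the bar midpoint at wrist (360,169) matches its prediction (360,167). The tilt lagged, so I'll complete the pre-grasp.

Request:
arm_command(deltas=[[[0.6, 0.5, -0.2, 0.7, 3.5, 0], [0.8, 0.6, -0.2, 0.7, 3.5, 0], [0.9, 0.6, -0.2, 0, 0, 0], [0.8, 0.6, -0.3, 0, 0, 0], [0, 0, 0, 0, 0, 0], [0, 0, 0, 0, 0, 0]]])

```text
t: 19.3
tool_pos: [0.6218, 0.0566, 0.2363]
orientation: [-2.119, -1.777, 0.394]
force: [-0.2, -0.6, 0.1]
opening: 0.0462
gripper_force: 0.0
```

```bash
cat > g.py <<'E'
from fit import *
s=monitor.read_state();p=s["tool_pos"];print(s["t"],p,s["opening"],s["force"],s["gripper_force"])
z=np.load("stand.npz");R=z["R"];o=z["o"];T=cv2.Rodrigues(s["orientation"])[0];t=-T[:,2]
print("tool back in stand",R.T@t[:2],t[2],"tool y in stand",R.T@T[:2,1],T[2,1])
E
cat > g2.py <<'E'
from g import *
bar=np.array([.6048,.0606,.1967]);g=p+.042*t;d=bar-p
print("bar from TCP: along back",d@t,"along y",d@T[:,1],"along x",d@T[:,0])
print("delta to grasp cm",(bar-.042*t-p)*100)
E
python3 g2.py
python3 - <<'E'
from h import *
W=cam("wrist");im=eyes.read_camera("wrist");cv2.imwrite("pics/wrist14.png",im)
P=proj(W,[[.6048,.0606,.1967],[.5939,.0016,.1967],[.6157,.1196,.1967]]);print(P.round(0).tolist())
g=im.mean(2)
for k in(.3,.5,.7):
    u,v=P[2]+(P[1]-P[2])*k; v=int(v);print(v,[int(x) for x in g[v,int(u)-30:int(u)+31:2]],int(u))
E
```

```text
19.3 [0.62176666 0.05660069 0.23633817] 0.04618750319833361 [-0.1938174  -0.64844536  0.1126709 ] 0.0
tool back in stand [ 0.43294863 -0.00647581] 0.9013953339340137 tool y in stand [0.9014062 0.008355 ] -0.4328938230589044
bar from TCP: along back -0.043273104660027414 along y 0.0014722196351922567 along x 0.0005631143005367674
delta to grasp cm [-3.47995624  0.75649254 -7.74967694]
[[329.0, 203.0], [329.0, 274.0], [330.0, 123.0]]
168 [144, 74, 70, 69, 69, 70, 69, 70, 58, 32, 37, 54, 114, 128, 137, 151, 158, 142, 132, 112, 103, 103, 105, 85, 71, 70, 71, 69, 68, 105, 104] 329
198 [141, 142, 142, 141, 142, 144, 124, 98, 41, 67, 97, 181, 218, 202, 184, 178, 151, 138, 124, 103, 102, 104, 104, 87, 73, 63, 49, 56, 59, 62, 62] 329
228 [122, 87, 131, 144, 143, 118, 140, 108, 109, 110, 89, 200, 210, 195, 179, 166, 143, 132, 115, 141, 138, 141, 142, 139, 139, 140, 139, 140, 139, 137, 136] 329
```

Request:
arm_command(deltas=[[[-0.9, 0.2, -2, 0, 0, 0], [-0.9, 0.2, -2, 0, 0, 0], [-0.9, 0.2, -2, 0, 0, 0], [-0.6, 0.1, -1.3, 0, 0, 0], [-0.2, 0.05, -0.4, 0, 0, 0], [0, 0, 0, 0, 0, 0], [0, 0, 0, 0, 0, 0]]])

```text
t: 19.93
tool_pos: [0.5872, 0.0638, 0.1587]
orientation: [-2.119, -1.775, 0.395]
force: [0.3, -0.6, -0.9]
opening: 0.0463
gripper_force: 0.0
```

```bash
python3 g2.py
```

```text
19.9333 [0.58721726 0.06383154 0.15872354] 0.046252245520947775 [ 0.26922103 -0.59642536 -0.90808914] 0.0
tool back in stand [ 0.43427635 -0.00660927] 0.9007554414201849 tool y in stand [0.90077034 0.00774133] -0.4342267378073752
bar from TCP: along back 0.04197108576826757 along y -0.00038702197540990343 along x 0.00029158523612382803
delta to grasp cm [-0.03039852  0.03497015  0.01447268]
```

Well placed and no contact; close with a firm grip.

Request:
arm_command(deltas=[[[0, 0, 0, 0, 0, 0], [0, 0, 0, 0, 0, 0], [0, 0, 0, 0, 0, 0], [0, 0, 0, 0, 0, 0], [0, 0, 0, 0, 0, 0], [0, 0, 0, 0, 0, 0], [0, 0, 0, 0, 0, 0], [0, 0, 0, 0, 0, 0]]], gripper=-1, squeeze=35)

```text
t: 20.6
tool_pos: [0.5864, 0.0642, 0.157]
orientation: [-2.116, -1.773, 0.399]
force: [-4.1, -0.5, 4.5]
opening: 0.011
gripper_force: 35.0
```

```bash
python3 - <<'E'
from g import *
h=np.r_[o,.03];ax=np.r_[R@[0,1],0];r=p-h;prev=r
print("axis",ax,"r stand",R.T@r[:2],r[2])
for k in range(1,11):
    n=cv2.Rodrigues(-ax*.05*k)[0]@r;print(((n-prev)*100).round(2).tolist());prev=n
print("rot/step deg",(-ax*np.degrees(.05)).round(2),"final",prev+h)
E
```

```text
20.6 [0.5864379  0.06423712 0.15701048] 0.01102310234400382 [-4.06063951 -0.48563855  4.49671176] 34.98481571674347
tool back in stand [ 0.43745829 -0.00607831] 0.8992181606160533 tool y in stand [0.89922775 0.0078922 ] -0.4374096063787385
axis [0.1813774  0.98341356 0.        ] r stand [0.07238936 0.00027142] 0.1270104807735287
[-0.63, 0.12, 0.35]
[-0.65, 0.12, 0.31]
[-0.66, 0.12, 0.28]
[-0.68, 0.12, 0.25]
[-0.69, 0.13, 0.21]
[-0.7, 0.13, 0.18]
[-0.71, 0.13, 0.14]
[-0.71, 0.13, 0.1]
[-0.72, 0.13, 0.07]
[-0.72, 0.13, 0.03]
rot/step deg [-0.52 -2.82 -0.  ] final [0.51784108 0.07688888 0.17616749]
```

Request:
arm_command(deltas=[[[-0.31, 0.06, 0.18, -0.26, -1.43, 0], [-0.32, 0.06, 0.17, -0.26, -1.43, 0], [-0.32, 0.06, 0.16, -0.26, -1.43, 0], [-0.33, 0.06, 0.15, -0.26, -1.43, 0], [-0.33, 0.06, 0.14, -0.26, -1.43, 0], [-0.33, 0.06, 0.14, -0.26, -1.43, 0], [0, 0, 0, 0, 0, 0], [0, 0, 0, 0, 0, 0]]])

```text
t: 21.27
tool_pos: [0.5671, 0.0682, 0.1659]
orientation: [-2.217, -1.859, 0.271]
force: [0.3, 3.0, -4.1]
opening: 0.0109
gripper_force: 35.1
```

Following well; continue the arc.

Request:
arm_command(deltas=[[[-0.34, 0.06, 0.13, -0.26, -1.43, 0], [-0.34, 0.06, 0.12, -0.26, -1.43, 0], [-0.34, 0.06, 0.11, -0.26, -1.43, 0], [-0.35, 0.07, 0.1, -0.26, -1.43, 0], [-0.35, 0.06, 0.09, -0.26, -1.43, 0], [-0.35, 0.07, 0.09, -0.26, -1.43, 0], [-0.35, 0.06, 0.07, -0.26, -1.43, 0], [-0.36, 0.07, 0.07, -0.26, -1.43, 0], [-0.35, 0.06, 0.05, -0.26, -1.43, 0], [-0.36, 0.07, 0.05, -0.26, -1.43, 0], [0, 0, 0, 0, 0, 0], [0, 0, 0, 0, 0, 0]]])

```text
t: 22.27
tool_pos: [0.5323, 0.0753, 0.1745]
orientation: [-2.374, -1.993, 0.036]
force: [2.0, 6.0, -5.2]
opening: 0.011
gripper_force: 34.8
```

```bash
cat > lean.py <<'E'
from g import *
h=np.r_[o,.03]
for k in(.038,.042,.046):
    b=p+k*t-h;bx=R.T@b[:2];print("k",k,"bar stand",bx.round(4),b[2].round(4),"r",np.hypot(bx[0],b[2]).round(4),"lean",np.arctan2(bx[0],b[2]).round(4))
E
python3 lean.py
python3 - <<'E'
from h import *
for n in("scene","side"):cv2.imwrite(f"pics/{n}16.png",eyes.read_camera(n))
E
```

```text
22.2667 [0.53232529 0.07528338 0.17446547] 0.011002293396097852 [ 1.96947526  6.03487632 -5.16005023] 34.839096665382385
tool back in stand [ 0.04697995 -0.00872969] 0.9988576861683067 tool y in stand [0.99885946 0.00894401] -0.04690186116551397
k 0.038 bar stand [0.019 0.001] 0.1824 r 0.1834 lean 0.1035
k 0.042 bar stand [0.0191 0.001 ] 0.1864 r 0.1874 lean 0.1023
k 0.046 bar stand [0.0193 0.0009] 0.1904 r 0.1914 lean 0.1012
```

Request:
arm_command(deltas=[[[-0.36, 0.08, 0.04, -0.26, -1.43, 0], [-0.36, 0.08, 0.03, -0.26, -1.43, 0], [-0.36, 0.08, 0.02, -0.26, -1.43, 0], [-0.36, 0.08, 0.02, -0.26, -1.43, 0], [0, 0, 0, 0, 0, 0], [0, 0, 0, 0, 0, 0], [0, 0, 0, 0, 0, 0], [0, 0, 0, 0, 0, 0]]])

```text
t: 23.03
tool_pos: [0.5182, 0.0782, 0.1754]
orientation: [2.378, 1.997, 0.063]
force: [2.2, 6.0, -5.9]
opening: 0.0108
gripper_force: 34.8
```

```bash
python3 lean.py
python3 - <<'E'
from fit import *
z=np.load("stand.npz");R=z["R"];o=z["o"];A=cam("scene");B=cam("side")
im={n:eyes.read_camera(n) for n in("scene","side")}
for n in im:cv2.imwrite(f"pics/{n}17.png",im[n])
ft=lambda q:np.r_[R@[-.0145*np.sin(q)-.045*np.cos(q),-.0872]+o,.03-.0145*np.cos(q)+.045*np.sin(q)]
for q in(0,-.1,.1,.5):print(q,ft(q).round(3),proj(A,ft(q)).round(1),proj(B,ft(q)).round(1))
for n in im:
    M={"scene":A,"side":B}[n];h=im[n].max(2);x,y=proj(M,ft(0))[0].astype(int)
    N,l,q,c=cv2.connectedComponentsWithStats((h[y-25:y+25,x-25:x+25]<38).astype('uint8'))
    for k in range(1,N):
        if q[k,4]>15:print(n,q[k]+[x-25,y-25,0,0,0],c[k]+[x-25,y-25])
    hh=cv2.cvtColor(im[n],cv2.COLOR_BGR2HSV);N,l,q,c=cv2.connectedComponentsWithStats(cv2.inRange(hh,(0,150,80),(6,255,255)))
    print(n,"red",[(q[k,4],c[k].round(0).tolist()) for k in range(1,N) if q[k,4]>12])
c=np.vstack([cv2.resize(im["scene"][70:270,250:450],(600,600),interpolation=2)]);cv2.imwrite("pics/c17.png",c)
s=monitor.read_state();print(s["dq"].round(3),s["force"])
E
```

```text
23.0333 [0.51819048 0.07821462 0.17539636] 0.010829894235690802 [ 2.22965782  6.01427086 -5.93459212] 34.838674664497375
tool back in stand [-0.05344134 -0.00879897] 0.9985322235238185 tool y in stand [0.99853155 0.00841606] 0.053515464109704015
k 0.038 bar stand [0.0007 0.0013] 0.1833 r 0.1833 lean 0.0039
k 0.042 bar stand [0.0005 0.0013] 0.1873 r 0.1873 lean 0.0026
k 0.046 bar stand [0.0003 0.0012] 0.1913 r 0.1913 lean 0.0015
0 [ 0.455 -0.     0.015] [[327.  209.6]] [[370.8 221. ]]
-0.1 [ 0.457 -0.001  0.011] [[327.5 210.8]] [[371.2 222.4]]
0.1 [ 0.454 -0.     0.02 ] [[326.5 208.3]] [[370.6 219.7]]
0.5 [ 0.454 -0.     0.039] [[326.5 202.5]] [[371.3 215.1]]
scene red [(np.int32(39), [305.0, 188.0]), (np.int32(69), [303.0, 317.0])]
side [364 218  13   9  60] [369.51666667 221.78333333]
side red [(np.int32(34), [368.0, 188.0]), (np.int32(38), [204.0, 264.0])]
[-0.001  0.001 -0.001 -0.001 -0.001 -0.   ] [ 2.05051039  5.79008252 -5.85953412]
```

```bash
python3 -c "
from plant import ticket
print(ticket.close_job())"
```

```text
the job is handed in; nothing more can be done
None
```

I handed in the job at 23 s of the 61 s allowed: both bottles are upright in their cells and released, the leg is flipped fully down, and the frame is held still within about 0.01 rad of upright, so its foot is clear of propping; nothing was knocked over in any view I took.

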